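# Close the glaze jar with its locked lid pair, then free the outer cap and hold it up

### The job

Close the open white porcelain jar with its two-part lid: pick up the blue cap together with the inner lid, which hangs in it by its brass T-bar, and lower the pair gently onto the jar until the inner lid sits fully home in the mouth. Then turn the cap until its slot lines up with the T-bar, and lift off the cap alone, leaving the inner lid seated so that its seam can be taped; the two lids must not come apart before the inner lid is in the jar. Finish still gripping the cap, level and straight above the jar, its lower edge at least a hand's breadth (8 cm) over the rim, and do not push the jar about or disturb the things around it.

Things in the scene. Friction and masses are not known exactly. Their poses are not given: they have to be found in the camera images.
- jar: open white porcelain jar with two blue bands, standing on the table, loose, 0.9 kg: body 72 mm across and 76 mm high, above it a neck 57 mm across. Origin under its centre, z up.
- jar_mouth (a point): centre of the jar's mouth, at the rim, 95 mm above the table; mouth 49 mm across. With the inner lid home, its flange rests on the rim and the plug's underside is 12 mm below this point.
- outer_cap: blue cap, loose, 0.13 kg, at the start standing on its skirt on the table over the inner lid: skirt 72 mm across, 25 mm from lower edge to flat top. Origin at the centre of the lower edge, z up; own x axis along the slot, marked by two white dots on the flat top, 30 mm either side of the centre.
- cap_collar (a point): middle of the cap's grip collar, 34 mm above the lower edge: octagon with 4 mm walls, open above, 48 mm over flats, from 25 to 43 mm above the lower edge. Flats 20 mm wide, outward normals at 0, 45, 90 ... degrees from the cap's x axis: four directions to grip across flats.
- cap_slot (a point): centre of the slot in the collar's floor (floor 5 mm thick, its top 25 mm above the cap's lower edge): 16 mm wide, right across the collar along the cap's x axis. The T-bar passes when bar and slot agree within about 8 degrees. On the closed jar the cap has 4 mm of up and down play, lower edge 81 to 85 mm above the table, in which it turns freely.
- inner_lid: inner lid, loose, 0.15 kg: white round plug 45 mm across, 12 mm deep, tapered nose, then black gasket and white flange 61 mm across (top at 18 mm). Origin at the centre of the plug's underside, z up. At the start it stands on the table inside the cap; lifting the cap raises it 2 mm, then carries the lid, which may shift 2 mm sideways in it.
- t_bar (a point): middle of the brass T-bar on top of the inner lid: 34 mm long, 7 mm thick, along the lid's own x axis, on a 7 mm post; its underside is 27 mm above the plug's underside. It stands up through the cap's slot inside the collar, out of reach of fingers, at the start turned 60 to 120 degrees against the slot.
- tape_roll: roll of masking tape lying flat, 100 mm across, 25 mm high; origin under its centre; leave alone
- tile: white glazed tile with paint smears, 80x106x6 mm; origin under its centre; leave alone
- brush: black-handled brush lying flat, 36x197x8 mm, long along its y; origin under the middle; leave alone
- blue_jar: clear jar of blue pigment with white lid, standing, 59 mm wide, 111 mm high; origin under its centre; leave alone
There are look-alikes about, which are no part of the job. Of the things like the outer_cap, leave any that is red; of the rest the larger one is meant.

How it is judged (in metres and radians):
On the way, in this order (a step that is already met when the one before it is completed fails the run):
1. the cap and the inner lid are lifted off the table together (height (world z) of each of inner_lid, outer_cap above 0.02 m and z of outer_cap in the frame of inner_lid below 0.008 m and angle between the x axis of outer_cap and the x axis of inner_lid, either way round above 0.35 rad), for 0.2 s.
2. the inner lid sits home in the jar's mouth, the cap still locked over it (z of inner_lid in the frame of jar between 0.0795 and 0.0855 m and horizontal distance between inner_lid and jar below 0.005 m and angle between inner_lid's own z axis and vertical below 0.06 rad and z of outer_cap in the frame of inner_lid below 0.008 m and angle between the x axis of outer_cap and the x axis of inner_lid, either way round above 0.35 rad), for 0.2 s.
3. the cap is turned until its slot lines up with the T-bar, the inner lid staying home (z of inner_lid in the frame of jar between 0.0795 and 0.0855 m and horizontal distance between inner_lid and jar below 0.005 m and angle between inner_lid's own z axis and vertical below 0.06 rad and z of outer_cap in the frame of inner_lid below 0.008 m and angle between the x axis of outer_cap and the x axis of inner_lid, either way round below 0.25 rad), for 0.1 s.
At the end, for the whole second after the job is handed in: Inner lid home in the upright jar (within 3 mm of full depth, 5 mm of centre, level within 0.06 rad), at rest; cap gripped by the fingers, still, level within 0.25 rad, touching neither lid nor jar, over the jar within 60 mm sideways, its lower edge over 77 mm above the rim (z of inner_lid in the frame of jar between 0.0795 and 0.0855 m and horizontal distance between inner_lid and jar below 0.005 m and angle between inner_lid's own z axis and vertical below 0.06 rad and z of outer_cap in the frame of jar above 0.172 m and angle between outer_cap's own z axis and vertical below 0.25 rad and horizontal distance between outer_cap and jar below 0.06 m and contact force between outer_cap and the fingers above 1 N and contact force between outer_cap and inner_lid below 0.05 N and contact force between outer_cap and jar below 0.05 N and linear speed of outer_cap below 0.03 m/s and linear speed of inner_lid below 0.02 m/s and angle between jar's own z axis and vertical below 0.05 rad); the arm keeps its last pose, push and grip.
It fails at once if the cap comes off the inner lid while the inner lid is not home in the jar (z of outer_cap in the frame of inner_lid above 0.012 m and not (z of inner_lid in the frame of jar between 0.0795 and 0.0855 m and horizontal distance between inner_lid and jar below 0.005 m and angle between inner_lid's own z axis and vertical below 0.06 rad)).
It fails at once if the inner lid is rammed onto the jar (over 40 N) (contact force between inner_lid and jar above 40 N).
It fails at once if the jar is pushed more than 30 mm or tipped (distance of jar from where it was at the start of the episode above 0.03 m or angle between jar's own z axis and vertical above 0.2 rad).
It fails at once if a neighbouring thing is moved more than 30 mm (distance of any of tape_roll, tile, brush, blue_jar from where it was at the start of the episode above 0.03 m).
It also fails if it takes over 48 s, if anything falls off the work surface, if the arm or the gripper's body presses on something with over 40 N, if the wrist force passes 120 N, or if a joint passes its speed limit or range.

### The arm

A 6-joint arm with a two-finger parallel gripper is mounted at the origin on a cart in front of the work surface, level with it; the furniture and walls round the work are solid. World frame = base frame: x ahead of the robot, y to its left, z up, the work surface at z = 0. Lengths are in m, angles in degrees, forces in N, time in s.
With the tool pointing down it reaches from about 0.4 to 0.825 m from the base axis. Payload 7 kg.
Tool frame: the origin (TCP) lies on the centre line of the jaws, within the pads' length; the fingertips stand 19 mm ahead of it and the grasp point (between the pads) is the TCP (r.tip_extent is the distance from the TCP to the fingertips, in m); z points along the fingers, y is the line along which they close (so a half turn about z gives the same grasp; the last joint's range is limited). The gripper opens to 88 mm and grips with 3 to 60 N. Pads are 19 mm wide; open, the fingers measure 130 mm over their backs; the gripper's body (78 mm by 193 mm) begins 47 mm behind the grasp point.
Start: joints at [87.897, 20.546, 0.682, 0, -70.136, -16.507], TCP at [0.215, 0.64, 0.246] pointing down, gripper open.
Joint ranges: [-176.03, 176.03], [-82.01, 121.73], [-58.28, 71.71], [-173.87, 95.51], [-174.79, -0.11], [-173.66, 173.66]. Speed limits (degrees/s): [136.94, 136.94, 172.46, 180, 180, 180].

### API

Orientations are given as [roll, pitch, yaw] about the fixed x, y, z axes, in that order (R = Rz(yaw) Ry(pitch) Rx(roll)).
In Python, from plant import r gives the robot as it stands. The module is installed in compiled form; this text tells all that it offers.
- The arm moves only by the tool jog_arm, never from a script. Its argument "deltas" is a list that holds one entry, the list of rows, each a list of 5 numbers: the opening, from -1 (shut) to 1 (fully open), then the shift along the world's x, y, z in cm, then the turn about the world's z in rad. In form: [[[claw, dx, dy, dz, turn], ...]]. A call has 1 to 8 rows; each row shifts and turns the commanded pose from where the row before left it; what a row does not reach is not made up. A row lasts 1/8 s, in which the tool goes at most 62.5 mm and 10.7 degrees, less where a joint would pass 70% of its speed; a pose out of reach is approached as far as the arm can. A call with a gripper value outside its range is refused whole. The fingers move at their own pace and stop on an object; "force" is the grip in N (left out, the last holds). Time passes only in rows, so rows that do not move let the fingers close. It gives the time, the measured TCP pose, the force, the opening and the grip force at its end, in the units of the state.
- r.get_state(): the state, without advancing time (a new reading comes with each control period).
- r.capture(name): name is "side" or "top" or "wrist"; returns the picture (384x512x3 uint8, blue, green, red); there is no depth.
- r.camera_info(name): a dict with "fx", "fy", "cx", "cy" (pixels), "view" (4x4, takes a point from world to camera coordinates). Camera axes: x right, y up, looking along -z (the intrinsics and any distortion apply to the point x, -y, -z); pixel columns grow to the right and rows downward; lengths in m; the calibration is good to about 2 mm. A picture is of the moment at which its call begins: read the wrist's pose just before it. camera_info takes no time and is no camera call; for the wrist camera it gives the pose at the moment of the call.
- r.close_job(): hands the job in; it is judged then, once.
The state is a dict: "time_s": time; "joints": joint angles; "qd": joint speeds; "joint_torque": joint torques, N m; "tcp_pos": TCP position; "eef_rot": TCP orientation; "contact_force": force on the tool from outside, world axes, zero at the start; "moment": the same for the moment, N m; "gripper_width": finger opening in m; "gripper_force": force on a finger pad.
Only numpy, scipy, OpenCV 4.12 (cv2) and the standard library are available. Lean on these libraries where they do the work, as an engineer would, in place of code of your own. Each camera call takes 0.05 s, during which the arm holds its last target. There are 200 camera calls.

## Working session

There is one attempt and no reset: what is moved stays moved. The work goes in short steps, Python scripts to look and compute and a tool call to move; the robot and the scene stay as the last step left them, time stands still between calls to the robot, and variables do not carry over. Pictures are saved under pics/ and viewed, at most 12 in all, crops included, and the job is handed in when it is done.

Besides the shell and the picture viewer there is one more tool, called as name([rows], argument=value, ...), one row to a line, values as JSON. jog_arm: Moves the arm, as the interface text tells. Its arguments: {"type":"object","properties":{"deltas":{"type":"array"},"force":{"type":"number"}},"required":["deltas"]}

```bash
mkdir -p pics
python3 - <<'E'
from plant import r
import cv2,numpy as np
a=[]
for n in("side","top","wrist"):
    i=r.camera_info(n);im=r.capture(n);cv2.imwrite(f"pics/{n}0.png",im);a.append(im)
    print(n,{k:np.round(v,4).tolist() for k,v in i.items()})
s=r.get_state();print(s)
cv2.imwrite("pics/st0.png",np.hstack([cv2.resize(a[0],(400,300)),cv2.resize(a[2],(400,300))]))
E
```

```text
side {'fx': 354.5157, 'fy': 354.5157, 'cx': 257.3063, 'cy': 198.9865, 'view': [[-0.9938, -0.1107, 0.0127, 0.599], [0.072, -0.551, 0.8314, -0.0607], [-0.085, 0.8271, 0.5555, -0.9533], [0.0, 0.0, 0.0, 1.0]]}
top {'fx': 497.5755, 'fy': 497.5755, 'cx': 251.226, 'cy': 191.5473, 'view': [[0.0251, -0.9996, 0.0164, 0.1025], [0.9897, 0.0271, 0.1407, -0.5761], [-0.1411, 0.0127, 0.9899, -1.3701], [0.0, 0.0, 0.0, 1.0]]}
wrist {'fx': 339.8635, 'fy': 339.8635, 'cx': 252.2652, 'cy': 194.7784, 'view': [[-0.3191, -0.9477, 0.0008, 0.6734], [0.9065, -0.3055, -0.2914, 0.0353], [0.2764, -0.0923, 0.9566, -0.3905], [0.0, 0.0, 0.0, 1.0]]}
{'time_s': 0.15, 'joints': array([ 8.78977408e+01,  2.05830081e+01,  6.47277771e-01, -1.52544549e-02,
       -7.01385647e+01, -1.65047818e+01]), 'qd': array([-0.10595601, -0.13071726,  0.12401696,  0.05844319,  0.03836864,
       -0.00565116]), 'joint_torque': array([-2.22006733e-03, -5.83273888e+01,  2.93291759e+01,  7.00132281e+00,
        8.78646446e-03, -1.09636044e-04]), 'tcp_pos': array([0.21530905, 0.63936916, 0.2448357 ]), 'eef_rot': array([ 1.79924692e+02, -7.35757765e-03, -1.86122282e+01]), 'contact_force': array([-0.521312  ,  0.20024043,  0.7779458 ]), 'moment': array([-0.0294099 ,  0.03264533,  0.01894154]), 'gripper_force': 0.0, 'gripper_width': 0.08770760515400969}
```

View pics/top0.png

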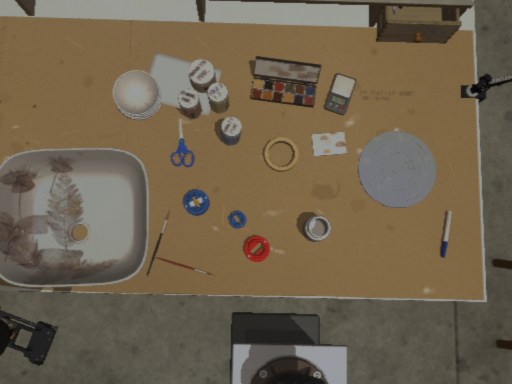

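View pics/st0.png

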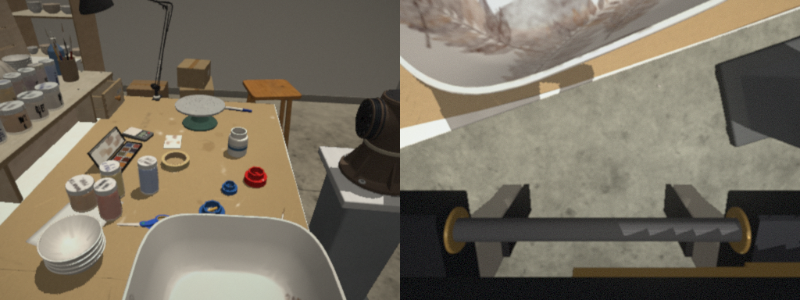

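The top view shows the large blue cap at (197,202), a smaller blue look-alike at (237,219), a red one at (257,248) and the open jar at (317,228). In the side view the cap is at about (271,266) and the jar at (304,178). I'll take coarse positions from these, then look closely with the wrist camera.

```bash
cat > h.py <<'E'
import cv2,numpy as np
from plant import r
def ray(i,u,v):
    V=np.array(i["view"]);R=V[:3,:3];c=-R.T@V[:3,3]
    d=R.T@np.array([(u-i["cx"])/i["fx"],-(v-i["cy"])/i["fy"],-1.]);return c,d/np.linalg.norm(d)
def onz(i,u,v,z):
    c,d=ray(i,u,v);return c+d*(z-c[2])/d[2]
def tri(rs):
    A=0;b=0
    for c,d in rs: P=np.eye(3)-np.outer(d,d);A=A+P;b=b+P@c
    p=np.linalg.solve(A,b);return p,[np.linalg.norm((np.eye(3)-np.outer(d,d))@(p-c)) for c,d in rs]
def proj(i,p):
    q=np.array(i["view"])@np.r_[p,1];return i["cx"]-i["fx"]*q[0]/q[2],i["cy"]+i["fy"]*q[1]/q[2]
E
python3 - <<'E'
from h import *
t=r.camera_info("top");s=r.camera_info("side")
for n,u,v,z in(("cap",197,202,.03),("jar",317,228,.095),("small",237,219,.02),("red",257,248,.02),("tape",281,154,.02),("sinkedge",148,200,.1)):
    p=onz(t,u,v,z);print(n,p.round(3),np.round(proj(s,p)))
c=cv2.imread("pics/top0.png")[150:290,140:340];cv2.imwrite("pics/tc.png",cv2.resize(c,(800,560),interpolation=cv2.INTER_CUBIC))
E
```

```text
cap [0.54  0.271 0.03 ] [272. 267.]
jar [ 0.471 -0.062  0.095] [307. 168.]
small [0.496 0.156 0.02 ] [294. 238.]
red [0.415 0.097 0.02 ] [327. 226.]
tape [0.689 0.034 0.02 ] [225. 204.]
sinkedge [0.534 0.396 0.1  ] [272. 290.]
```

View pics/tc.png

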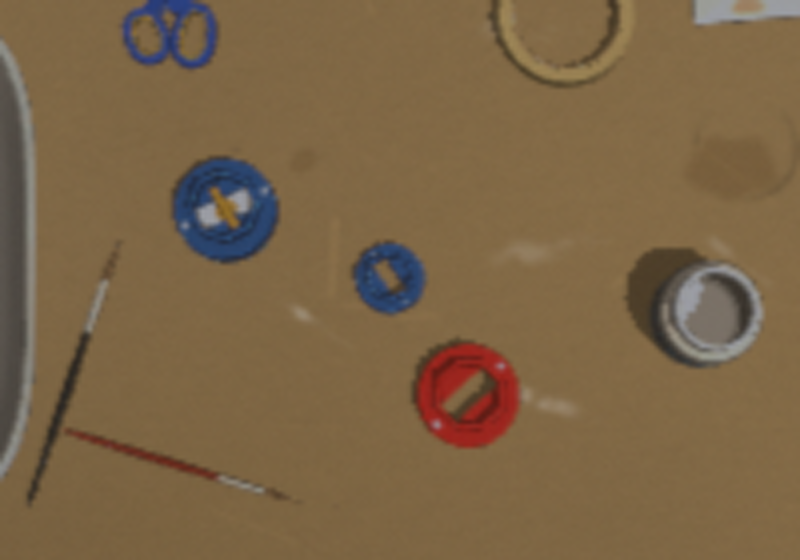

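The crop confirms it: the cap's dots are at crop (264,189) and (184,226), so the slot lies at about −65°. The brass bar lies at about 30°, some 95° from the slot. I'll grip across the flats at about 25° (yaw ≈ −65°), which leaves room on the last joint. First I'll fly above the cap.

jog_arm([
  [[1, 3.2, -3.7, 0, -0.08], [1, 3.2, -3.7, 0, -0.08], [1, 3.2, -3.7, 0, -0.08], [1, 3.2, -3.7, 0, -0.08], [1, 3.2, -3.7, 0, -0.08], [1, 3.2, -3.7, 0, -0.08], [1, 3.2, -3.7, 0, -0.08], [1, 3.2, -3.7, 0, -0.08]],
])

```text
time_s: 1.15
tcp_pos: [0.4722, 0.3423, 0.2455]
eef_rot: [180.0, 0.0, -55.4]
contact_force: [0.3, 0.5, -0.3]
gripper_width: 0.0875
gripper_force: 0.0
```

jog_arm([
  [[1, 3.2, -3.7, -2, -0.08], [1, 3.7, -3.5, -2.5, -0.08], [1, 0, 0, 0, 0], [1, 0, 0, 0, 0]],
])

```text
time_s: 1.65
tcp_pos: [0.5405, 0.2715, 0.2004]
eef_rot: [180.0, -0.0, -64.5]
contact_force: [0.2, 0.8, -0.5]
gripper_width: 0.0879
gripper_force: 0.0
```

Run:
```python
from h import *
import pickle
s=r.get_state();i=r.camera_info("wrist");im=r.capture("wrist");cv2.imwrite("pics/w1.png",im);pickle.dump(i,open("w1.pkl","wb"))
print(s["time_s"],s["tcp_pos"],s["eef_rot"],s["joints"].round(1),proj(i,[.54,.271,.03]))
```

```text
1.65 [0.54054552 0.2714629  0.2003765 ] [ 1.79975805e+02 -1.13355822e-02 -6.44695187e+01] [ 45.2  15.9 -12.2   0.  -62.  -19.6] (np.float64(253.0093056671402), np.float64(180.55666973332833))
```

View pics/w1.png

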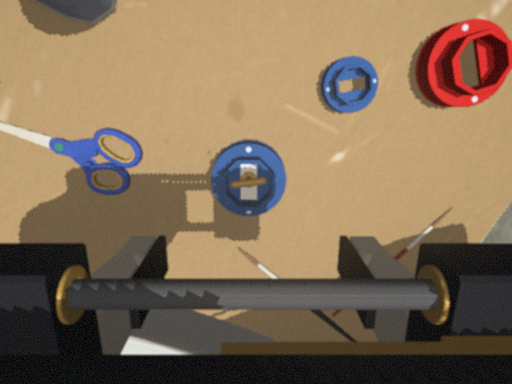

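The wrist view shows the blue cap centred at (249,178), with its dots at (249,149) and (248,212) and the brass bar lying across at about (248,182). I'll measure these precisely and triangulate with the top view.

```bash
cat >> h.py <<'E'
def blobs(m,a0,a1):
    n,l,st,c=cv2.connectedComponentsWithStats(m.astype(np.uint8));return [(c[k].round(1).tolist(),int(st[k,4])) for k in range(1,n) if a0<=st[k,4]<=a1]
def capfind(im,u,v,w,bright=150):
    x0,y0=int(u-w),int(v-w);o=np.array([x0,y0]);c=im[y0:y0+2*w,x0:x0+2*w];h=cv2.cvtColor(c,cv2.COLOR_BGR2HSV)
    blue=((abs(h[...,0].astype(int)-110)<14)&(h[...,1]>110)).astype(np.uint8)
    cs,_=cv2.findContours(blue,cv2.RETR_EXTERNAL,cv2.CHAIN_APPROX_NONE);k=max(cs,key=cv2.contourArea)
    e=cv2.fitEllipse(cv2.convexHull(k));ins=cv2.drawContours(np.zeros_like(blue),[k],-1,1,-1)>0
    white=ins&(h[...,1]<110)&(h[...,2]>bright);brass=ins&(abs(h[...,0].astype(int)-18)<9)&(h[...,1]>110)
    return np.array(e[0])+o,e[1],[(np.array(b)+o,a) for b,a in blobs(white,2,2000)],[(np.array(b)+o,a) for b,a in blobs(brass,5,2000)],np.argwhere(brass)[:,::-1]+o
E
python3 - <<'E'
from h import *
import pickle
i=pickle.load(open("w1.pkl","rb"));im=cv2.imread("pics/w1.png")
print(capfind(im,249,179,45)[:4])
t=cv2.imread("pics/top0.png");print(capfind(t,197,202,17,110)[:4])
E
```

```text
(array([248.55847931, 178.05364609]), (71.03721618652344, 72.97020721435547), [(array([248.1, 149.1]), 47)], [])
(array([195.85913754, 202.00306892]), (23.94023895263672, 24.49591636657715), [(array([199.7, 199.4]), 23), (array([191.6, 203.6]), 28)], [(array([195.8, 201.7]), 33)])
```

Run:
```python
from h import *
a=cv2.imread("pics/w1.png")[135:222,205:292];b=cv2.imread("pics/top0.png")[186:218,181:213]
cv2.imwrite("pics/z1.png",np.hstack([cv2.resize(a,(400,400),interpolation=0),cv2.resize(b,(400,400),interpolation=0)]))
h=cv2.cvtColor(a,40);
for p in((248,149),(249,212),(248,182),(235,183)): print(p,cv2.cvtColor(cv2.imread("pics/w1.png"),40)[p[1],p[0]])
```

```text
(248, 149) [100   3 242]
(249, 212) [ 19  29 152]
(248, 182) [ 18 137 145]
(235, 183) [ 18 143 137]
```

View pics/z1.png

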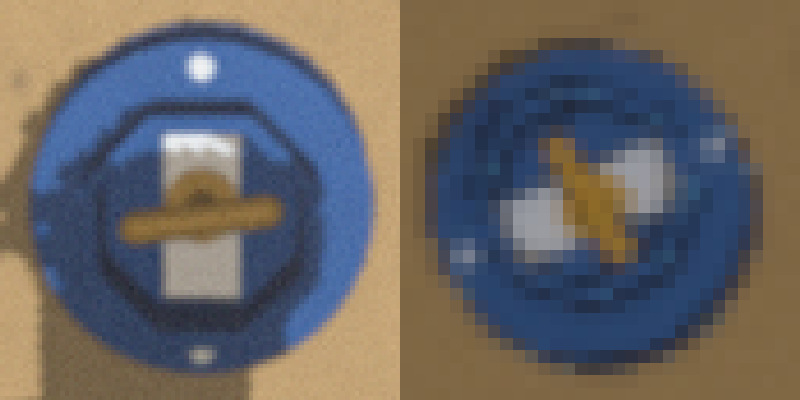

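The enlargement gives the dots at wrist (248.2,149.1) and (248.2,211.7), and at top (205.6,197.5) and (185.9,206.0). The bar ends are at wrist crop (125,230) and (280,210).

Run:
```python
from h import *
import pickle
i=pickle.load(open("w1.pkl","rb"));t=r.camera_info("top")
W=[(248.2,149.1),(248.2,211.7)];T=[(205.6,197.5),(185.9,206.0)]
P=[]
for w,q in zip(W,T):
    p,e=tri([ray(i,*w),ray(t,*q)]);print(p,e);P.append(p)
A=[onz(i,*w,.025) for w in W];B=[onz(t,*w,.025) for w in T]
for n,(a,b) in(("tri",P),("w",A),("t",B)):
    d=a-b;print(n,(a+b)/2,np.linalg.norm(d),np.degrees(np.arctan2(d[1],d[0])))
k=87/400
e=[onz(i,205+u*k-.5,135+v*k-.5,.034) for u,v in((120,231),(284,209))];d=e[1]-e[0]
print("bar",(e[0]+e[1])/2,np.linalg.norm(d),np.degrees(np.arctan2(d[1],d[0])))
j=onz(t,317,228,.095);print(j)
```

```text
[0.55586427 0.2480817  0.01615719] [np.float64(0.0002077648213938253), np.float64(0.00020776482139385968)]
[0.52938835 0.30295383 0.02267363] [np.float64(0.0005790844619142044), np.float64(0.0005790844619142145)]
tri [0.54262631 0.27551777 0.01941541] 0.061273065055051826 -64.24259036240272
w [0.54327005 0.27478376 0.025     ] 0.06166405733674689 -64.66568605209778
t [0.54170457 0.27470931 0.025     ] 0.06083174111954275 -64.80187065852742
bar [0.54357182 0.27346264 0.034     ] 0.03342708340170918 -146.55916622344358
[ 0.47090109 -0.06171971  0.095     ]
```

The dot height comes out at about 0.02 m against 0.025, and the spacing at 61 mm against 60. Both views agree on the centre (0.543, 0.275), the slot at −64.7° and the bar at 33.4°. I'll descend onto the collar with the fingertips just above the cap's flat top.

jog_arm([
  [[1, 0.2, 0.3, -3, 0], [1, 0, 0, -4, 0], [1, 0, 0, -3.2, 0], [1, 0, 0, -2.5, 0], [1, 0, 0, -1.5, 0], [1, 0, 0, -1, 0], [1, 0, 0, 0, 0], [1, 0, 0, 0, 0]],
], force=30)

```text
time_s: 2.7
tcp_pos: [0.5429, 0.2752, 0.0495]
eef_rot: [-179.9, 0.0, -64.4]
contact_force: [0.1, 0.6, 0.4]
gripper_width: 0.0874
gripper_force: 0.0
```

jog_arm([
  [[-0.2, 0, 0, 0, 0], [-0.5, 0, 0, 0, 0], [-0.8, 0, 0, 0, 0], [-1, 0, 0, 0, 0], [-1, 0, 0, 0, 0], [-1, 0, 0, 0, 0], [-1, 0, 0, 0, 0], [-1, 0, 0, 0, 0]],
], force=30)

```text
time_s: 3.7
tcp_pos: [0.5425, 0.2747, 0.0486]
eef_rot: [-180.0, -0.0, -64.4]
contact_force: [0.0, -0.2, 1.2]
gripper_width: 0.0478
gripper_force: 30.0
```

Gripped at 47.8 mm, which matches the 48 mm over flats. Lifting gently.

jog_arm([
  [[-1, 0, 0, 0.3, 0], [-1, 0, 0, 0.5, 0], [-1, 0, 0, 1, 0], [-1, 0, 0, 2, 0], [-1, 0, 0, 3, 0], [-1, 0, 0, 4, 0], [-1, 0, 0, 4, 0], [-1, 0, 0, 3, 0]],
])

```text
time_s: 4.7
tcp_pos: [0.5425, 0.2747, 0.2293]
eef_rot: [-179.9, 0.0, -64.4]
contact_force: [0.3, 0.0, -3.0]
gripper_width: 0.0475
gripper_force: 30.0
```

jog_arm([
  [[-1, 0, 0, 1, 0], [-1, 0, 0, 0, 0], [-1, 0, 0, 0, 0]],
])

```text
time_s: 5.08
tcp_pos: [0.5417, 0.2742, 0.2349]
eef_rot: [179.9, -0.0, -64.5]
contact_force: [0.2, 0.7, -3.5]
gripper_width: 0.0476
gripper_force: 30.0
```

Run:
```python
from h import *
import pickle
# arm now off the jar: jar from top & side
t=r.camera_info("top");a=r.capture("top")[200:256,292:342];b=r.capture("side")[145:205,275:335];w=r.capture("wrist")[120:320,150:350]
cv2.imwrite("pics/j1.png",np.hstack([cv2.resize(x,(266,300),interpolation=cv2.INTER_CUBIC) for x in(a,b,w)]))
```

```text
(no output)
```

View pics/j1.png

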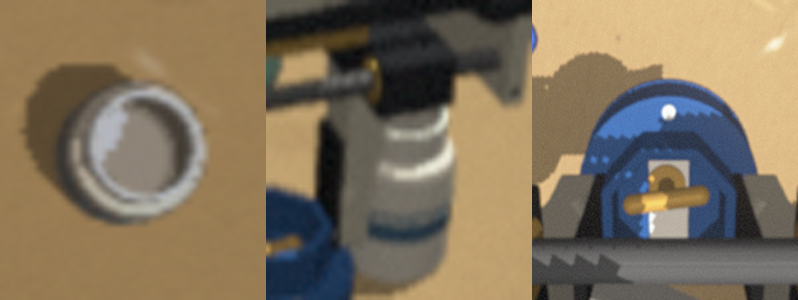

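The pair was lifted together: force −3 N, and in the wrist crop the bar is still across the slot. The top crop shows the jar upright with its mouth open. The gripper blocks the side view, so I'll measure the rim from two wrist positions on the way.

jog_arm([
  [[-1, -0.4, -1.6, 0, 0], [-1, -0.6, -3, 0, 0], [-1, -0.6, -3.3, 0, 0], [-1, -0.6, -3.3, 0, 0], [-1, -0.6, -3.3, 0, 0], [-1, -0.6, -3, 0, 0], [-1, -0.5, -2.3, 0, 0], [-1, -0.3, -1.3, 0, 0]],
])

```text
time_s: 6.22
tcp_pos: [0.5, 0.0623, 0.2366]
eef_rot: [-180.0, -0.0, -64.5]
contact_force: [0.3, -0.2, -3.1]
gripper_width: 0.0478
gripper_force: 30.0
```

jog_arm([
  [[-1, 0, 0, 0, 0], [-1, 0, 0, 0, 0]],
])

```text
time_s: 6.48
tcp_pos: [0.5007, 0.0641, 0.2365]
eef_rot: [-180.0, 0.0, -64.4]
contact_force: [0.2, 0.5, -2.8]
gripper_width: 0.0477
gripper_force: 30.0
```

Run:
```python
from h import *
import pickle
s=r.get_state();i=r.camera_info("wrist");im=r.capture("wrist");cv2.imwrite("pics/w2.png",im);pickle.dump(i,open("w2.pkl","wb"))
print(s["tcp_pos"],s["contact_force"],proj(i,[.471,-.062,.095]))
```

```text
[0.50068305 0.06409614 0.23653093] [ 0.18201973  0.47336056 -2.761182  ] (np.float64(357.85277676058604), np.float64(63.2813988648185))
```

jog_arm([
  [[-1, -0.8, -0.4, 0, 0], [-1, -1.6, -0.8, 0, 0], [-1, -2, -1, 0, 0], [-1, -1.6, -0.7, 0, 0], [-1, -1, -0.5, 0, 0], [-1, 0, 0, 0, 0], [-1, 0, 0, 0, 0]],
])

```text
time_s: 7.4
tcp_pos: [0.4309, 0.0299, 0.2368]
eef_rot: [-180.0, -0.0, -64.4]
contact_force: [-0.5, -0.4, -2.3]
gripper_width: 0.0475
gripper_force: 30.0
```

Run:
```python
from h import *
import pickle
s=r.get_state();i=r.camera_info("wrist");im=r.capture("wrist");cv2.imwrite("pics/w3.png",im);pickle.dump(i,open("w3.pkl","wb"))
print(s["tcp_pos"],s["contact_force"],proj(i,[.471,-.062,.095]))
cv2.imwrite("pics/w23.png",np.hstack([cv2.imread("pics/w2.png")[:220,:400],im[:220,100:500]]))
```

```text
[0.43092294 0.02993078 0.23676467] [-0.48423888 -0.35493134 -2.32157086] (np.float64(257.0445692662319), np.float64(64.313769805882))
```

View pics/w23.png

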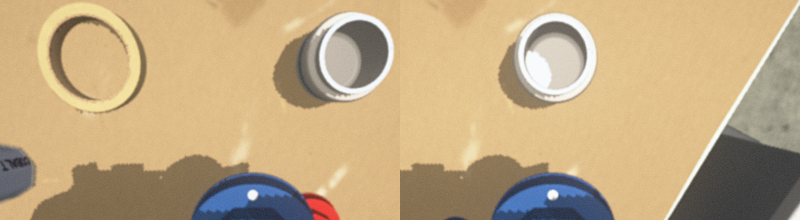

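Both wrist views show the rim ring clearly, at about (356,55) in w2 and (256,57) in w3, with the held cap at the bottom of the frame. I'll fit ellipses to the inner and outer edges of the rim.

```bash
cat > jar.py <<'E'
from h import *
import pickle
def rim(n,u,v,w=56,thr=None):
    im=cv2.imread(f"pics/{n}.png");y0=max(0,v-w);x0=u-w;c=im[y0:v+w,x0:u+w].copy();h=cv2.cvtColor(c,40)
    out=[]
    for th in(190,205,220):
        m=((h[...,2]>th)&(h[...,1]<45)).astype(np.uint8)
        cs,hi=cv2.findContours(m,cv2.RETR_CCOMP,cv2.CHAIN_APPROX_NONE)
        k=max(range(len(cs)),key=lambda q:cv2.contourArea(cs[q]))
        ch=[q for q in range(len(cs)) if hi[0][q][3]==k]
        o=cv2.fitEllipse(cv2.convexHull(cs[k]));i2=cv2.fitEllipse(cv2.convexHull(cs[max(ch,key=lambda q:cv2.contourArea(cs[q]))])) if ch else None
        out.append((th,[(np.round(np.array(e[0])+[x0,y0],1).tolist(),np.round(e[1],1).tolist()) for e in(o,i2) if e]))
    return out
if __name__=="__main__":
    for n,u,v in(("w2",356,56),("w3",256,57)):
        for x in rim(n,u,v): print(n,x)
E
python3 jar.py
```

```text
w2 (190, [([351.1, 54.8], [81.2, 90.0]), ([356.9, 53.4], [63.1, 70.9])])
w2 (205, [([351.2, 54.9], [80.7, 90.1]), ([356.5, 53.6], [63.9, 71.7])])
w2 (220, [([352.9, 53.9], [78.8, 88.1]), ([356.3, 53.6], [64.4, 72.3])])
w3 (190, [([256.3, 56.3], [79.3, 88.8]), ([255.2, 54.0], [64.5, 68.2])])
w3 (205, [([256.5, 56.2], [78.8, 88.8]), ([255.1, 54.4], [65.0, 69.3])])
w3 (220, [([256.7, 55.8], [77.8, 88.2]), ([255.1, 54.5], [65.7, 69.6])])
```

Run:
```python
from h import *
import pickle
C={}
for n,u,v in(("w2",356,54),("w3",256,55)):
    h=cv2.cvtColor(cv2.imread(f"pics/{n}.png"),40);m=(h[...,2]>205)&(h[...,1]<45)
    pi,po=[],[]
    for a in np.arange(0,360,4):
        q=[m[int(round(v+k*np.sin(np.radians(a)))),int(round(u+k*np.cos(np.radians(a))))] for k in np.arange(0,46,.5) if v+k*np.sin(np.radians(a))>=0]
        q=np.array(q);on=np.flatnonzero(q[50:60])  # inside ring band 25..30 -> bright patch
        e=np.flatnonzero(q[56:])
        if len(e)==0: continue
        k=(56+e[0])*.5
        if e[0]==0: continue
        pi.append((u+k*np.cos(np.radians(a)),v+k*np.sin(np.radians(a))))
    pi=np.array(pi,np.float32);e=cv2.fitEllipse(pi)
    i=pickle.load(open(n+".pkl","rb"));W=np.array([onz(i,*p,.095)[:2] for p in pi])
    # circle least squares on plane z=.095
    S=np.linalg.lstsq(np.c_[2*W,np.ones(len(W))],(W**2).sum(1),rcond=None)[0];R=np.sqrt(S[2]+S[:2]@S[:2])
    res=np.linalg.norm(W-S[:2],axis=1)-R
    print(n,len(pi),np.round(e[0],1),np.round(e[1],1),"circle",S[:2].round(4),R.round(4),"rms",res.std().round(5),abs(res).max().round(4));C[n]=e[0]
p,er=tri([ray(pickle.load(open(n+".pkl","rb")),*C[n]) for n in C]);print(p,er)
t=r.camera_info("top");print([onz(t,u,v,.095).round(4) for u,v in((317,228),(318,227))])
```

```text
w2 90 [356.5  53.6] [62.8 70.6] circle [ 0.4752 -0.0669] 0.0245 rms 0.00028 0.0008
w3 52 [254.8  55.4] [64.3 70.7] circle [ 0.4752 -0.0669] 0.0246 rms 0.00022 0.0006
[ 0.47546987 -0.06721135  0.09549209] [np.float64(0.000270702056059279), np.float64(0.0002707020560593282)]
[array([ 0.4709, -0.0617,  0.095 ]), array([ 0.4737, -0.0644,  0.095 ])]
```

Both views agree: the mouth centre is at (0.4752, −0.0669), the height is 0.0955 (text 0.095) and the radius 24.5 mm (text 24.5). Moving over the jar.

jog_arm([
  [[-1, 0.4, -0.9, 0, 0], [-1, 0.8, -1.8, 0, 0], [-1, 1, -2.2, 0, 0], [-1, 1, -2.2, 0, 0], [-1, 0.8, -1.7, 0, 0], [-1, 0.4, -0.9, 0, 0], [-1, 0, 0, 0, 0], [-1, 0, 0, 0, 0]],
])

```text
time_s: 8.45
tcp_pos: [0.4742, -0.0671, 0.2364]
eef_rot: [180.0, 0.0, -64.4]
contact_force: [-0.7, 0.8, -3.3]
gripper_width: 0.0477
gripper_force: 30.0
```

jog_arm([
  [[-1, 0, 0, -1, 0], [-1, 0, 0, -2, 0], [-1, 0, 0, -2, 0], [-1, 0, 0, -1.5, 0], [-1, 0, 0, -0.7, 0], [-1, 0, 0, 0, 0], [-1, 0, 0, 0, 0]],
])

```text
time_s: 9.32
tcp_pos: [0.4749, -0.0672, 0.1652]
eef_rot: [-179.9, -0.0, -64.4]
contact_force: [-0.5, 0.3, -2.2]
gripper_width: 0.0477
gripper_force: 30.0
```

Run:
```python
from h import *
s=r.get_state();print(s["time_s"],s["tcp_pos"],s["eef_rot"],s["contact_force"],s["joints"].round(1))
im=r.capture("side");cv2.imwrite("pics/s3.png",cv2.resize(im[100:230,240:370],(520,520),interpolation=cv2.INTER_CUBIC))
w=r.capture("wrist");cv2.imwrite("pics/w4.png",w)
```

```text
9.325 [ 0.474893   -0.06724378  0.16516691] [-1.79942095e+02 -2.25905613e-02 -6.44336226e+01] [-0.5467472   0.29412178 -2.22042699] [ 15.5   6.1 -29.9   0.  -53.9  10. ]
```

View pics/s3.png

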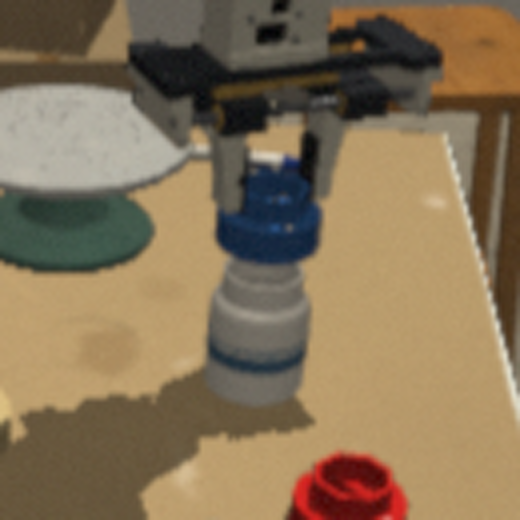

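The side view shows the cap centred over the jar, its skirt just above the neck. Lowering slowly while watching the force.

jog_arm([
  [[-1, 0, 0, -0.3, 0], [-1, 0, 0, -0.3, 0], [-1, 0, 0, -0.3, 0], [-1, 0, 0, -0.3, 0], [-1, 0, 0, -0.3, 0], [-1, 0, 0, -0.2, 0], [-1, 0, 0, 0, 0]],
])

```text
time_s: 10.3
tcp_pos: [0.4743, -0.0673, 0.1474]
eef_rot: [180.0, 0.0, -64.4]
contact_force: [0.7, 0.5, -1.9]
gripper_width: 0.0477
gripper_force: 30.0
```

jog_arm([
  [[-1, 0, 0, -0.2, 0], [-1, 0, 0, -0.2, 0], [-1, 0, 0, -0.2, 0], [-1, 0, 0, -0.2, 0], [-1, 0, 0, -0.2, 0], [-1, 0, 0, -0.2, 0], [-1, 0, 0, 0, 0], [-1, 0, 0, 0, 0]],
])

```text
time_s: 11.3
tcp_pos: [0.4745, -0.0673, 0.1356]
eef_rot: [-180.0, -0.0, -64.4]
contact_force: [-0.4, -0.3, -2.5]
gripper_width: 0.0475
gripper_force: 30.0
```

jog_arm([
  [[-1, 0, 0, -0.1, 0], [-1, 0, 0, -0.1, 0], [-1, 0, 0, -0.1, 0], [-1, 0, 0, -0.05, 0], [-1, 0, 0, -0.05, 0], [-1, 0, 0, 0, 0], [-1, 0, 0, 0, 0]],
])

```text
time_s: 12.18
tcp_pos: [0.4744, -0.0673, 0.1316]
eef_rot: [-180.0, -0.0, -64.4]
contact_force: [0.6, 0.6, -0.7]
gripper_width: 0.0474
gripper_force: 30.0
```

Run:
```python
from h import *
s=r.get_state();print(s["time_s"],s["tcp_pos"],s["eef_rot"],s["contact_force"],s["moment"])
```

```text
12.175 [ 0.47444189 -0.06732985  0.13159311] [-1.79998232e+02 -2.19625939e-03 -6.44458048e+01] [ 0.62222474  0.56469634 -0.72734302] [ 0.04518059 -0.04165938  0.00686915]
```

The force fell from about −2.5 N to about −1 N, so the jar now carries the lid. I'll test the play with a 1 mm dip and look at the bar again.

jog_arm([
  [[-1, 0, 0, -0.05, 0], [-1, 0, 0, -0.05, 0], [-1, 0, 0, 0, 0], [-1, 0, 0, 0, 0]],
])

```text
time_s: 12.68
tcp_pos: [0.4744, -0.0673, 0.1306]
eef_rot: [180.0, -0.0, -64.4]
contact_force: [0.8, 0.1, -1.6]
gripper_width: 0.0473
gripper_force: 30.0
```

jog_arm([
  [[-1, 0, 0, 0.05, 0], [-1, 0, 0, 0.05, 0], [-1, 0, 0, 0, 0]],
])

```text
time_s: 13.05
tcp_pos: [0.4745, -0.0673, 0.1316]
eef_rot: [-180.0, -0.0, -64.4]
contact_force: [0.5, 0.6, -1.7]
gripper_width: 0.0478
gripper_force: 30.0
```

Run:
```python
from h import *
import pickle
s=r.get_state();i=r.camera_info("wrist");w=r.capture("wrist");cv2.imwrite("pics/w5.png",w);pickle.dump(i,open("w5.pkl","wb"))
print(s["time_s"],s["tcp_pos"],s["eef_rot"],s["contact_force"])
q=r.capture("side")[130:210,270:350]
cv2.imwrite("pics/z5.png",np.hstack([cv2.resize(w[150:350,180:320],(350,500),interpolation=cv2.INTER_CUBIC),cv2.resize(q,(450,500),interpolation=cv2.INTER_CUBIC)]))
```

```text
13.05 [ 0.47446547 -0.06731028  0.13164396] [-1.79988681e+02 -1.96634240e-03 -6.44491821e+01] [ 0.50034748  0.57987261 -1.67752997]
```

View pics/z5.png

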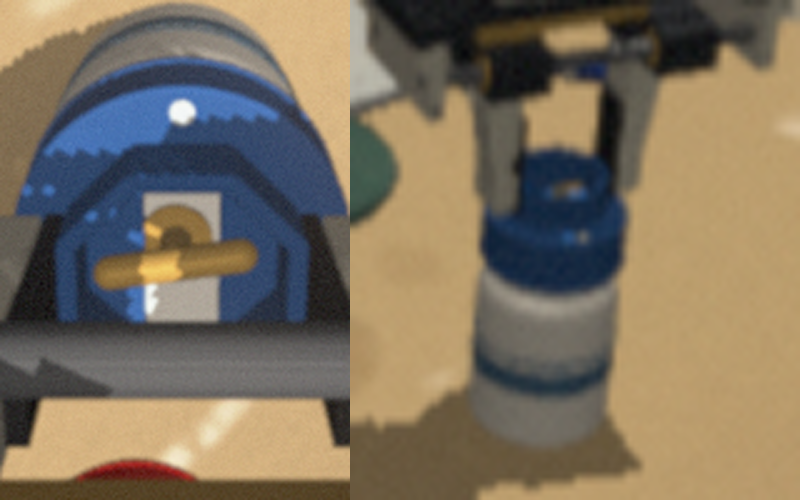

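The lid is seated: there is no contact force, and in the side view the skirt sits down on the shoulder. The bar runs in the left crop from (95,275) to (257,255). I'll compute its angle on the plane of its top.

Run:
```python
from h import *
import pickle
for n,x0,y0,k,z,es in(("w5",180,150,.4,.117,((93,276),(259,254))),):
    i=pickle.load(open(n+".pkl","rb"));h=cv2.cvtColor(cv2.imread(f"pics/{n}.png"),40)
    e=[onz(i,x0+u*k-.5,y0+v*k-.5,z) for u,v in es];d=e[1]-e[0];print((e[0]+e[1])/2,np.linalg.norm(d),np.degrees(np.arctan2(d[1],d[0]))%180)
    # brass mask -> principal axis on the plane
    c=h[240:275,210:292];m=np.argwhere((abs(c[...,0].astype(int)-18)<8)&(c[...,1]>120))
    # lower edge of the bar per column is free of the post
    P=np.array([(u+210,m[m[:,1]==u][:,0].max()+240) for u in range(10,70) if (m[:,1]==u).any()])
    W=np.array([onz(i,u,v,z-.0035)[:2] for u,v in P]);vx,vy,_,_=cv2.fitLine(W.astype(np.float32),cv2.DIST_HUBER,0,.0005,.001).ravel();print(len(P),np.degrees(np.arctan2(vy,vx))%180)
```

```text
[ 0.47641897 -0.06871464  0.117     ] 0.033470040493824224 33.93994432925402
60 33.828796
```

The bar is at 33.9° and the slot at 115.6°, so the cap must turn −81.6° (−1.425 rad).

jog_arm([
  [[-1, 0, 0, 0, -0.06], [-1, 0, 0, 0, -0.12], [-1, 0, 0, 0, -0.12], [-1, 0, 0, 0, -0.12], [-1, 0, 0, 0, -0.12], [-1, 0, 0, 0, -0.12], [-1, 0, 0, 0, -0.12], [-1, 0, 0, 0, -0.12]],
])

```text
time_s: 14.15
tcp_pos: [0.4744, -0.0673, 0.1315]
eef_rot: [180.0, -0.0, -116.2]
contact_force: [-0.1, 0.4, -0.2]
gripper_width: 0.0474
gripper_force: 30.0
```

jog_arm([
  [[-1, 0, 0, 0, -0.12], [-1, 0, 0, 0, -0.12], [-1, 0, 0, 0, -0.12], [-1, 0, 0, 0, -0.1], [-1, 0, 0, 0, -0.065], [-1, 0, 0, 0, 0], [-1, 0, 0, 0, 0], [-1, 0, 0, 0, 0]],
])

```text
time_s: 15.15
tcp_pos: [0.4744, -0.0673, 0.1316]
eef_rot: [-180.0, -0.0, -146.0]
contact_force: [1.0, 0.7, -0.5]
gripper_width: 0.0475
gripper_force: 30.0
```

Run:
```python
from h import *
import pickle
s=r.get_state();i=r.camera_info("wrist");w=r.capture("wrist");cv2.imwrite("pics/w6.png",w);pickle.dump(i,open("w6.pkl","wb"))
print(s["time_s"],s["tcp_pos"],s["eef_rot"],s["contact_force"],s["moment"])
cv2.imwrite("pics/z6.png",cv2.resize(w[180:290,180:320],(700,550),interpolation=cv2.INTER_CUBIC))
```

```text
15.15 [ 0.47440454 -0.06733017  0.1315627 ] [-1.79999888e+02 -2.21530764e-03 -1.46044222e+02] [ 0.98081243  0.71851349 -0.51491581] [ 0.08561309 -0.10330847 -0.00283221]
```

View pics/z6.png

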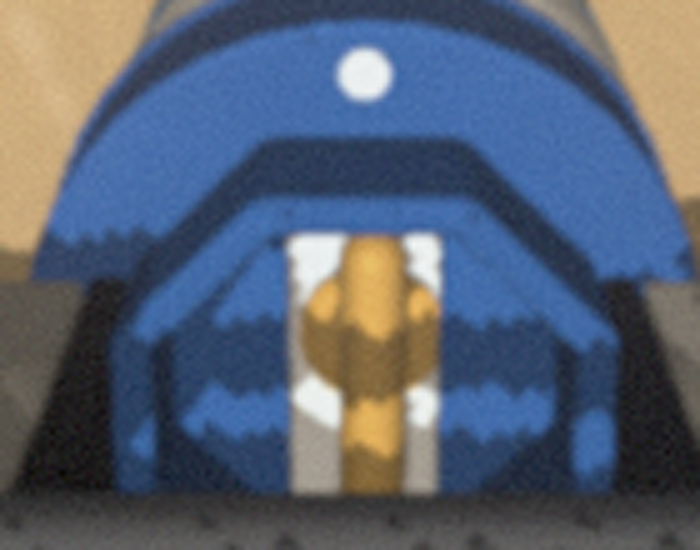

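The bar now lies parallel in the slot with white clearance on both sides: bar at columns 342–405, slot at 287–440. Lifting straight up, slowly at first.

jog_arm([
  [[-1, 0, 0, 0.1, 0], [-1, 0, 0, 0.2, 0], [-1, 0, 0, 0.2, 0], [-1, 0, 0, 0.2, 0], [-1, 0, 0, 0.2, 0], [-1, 0, 0, 0.2, 0], [-1, 0, 0, 0.2, 0], [-1, 0, 0, 0.2, 0]],
])

```text
time_s: 16.2
tcp_pos: [0.4744, -0.0673, 0.1467]
eef_rot: [180.0, -0.0, -146.1]
contact_force: [-0.2, 0.5, -0.6]
gripper_width: 0.0476
gripper_force: 30.0
```

jog_arm([
  [[-1, 0, 0, 0.4, 0], [-1, 0, 0, 0.8, 0], [-1, 0, 0, 1.5, 0], [-1, 0, 0, 2, 0], [-1, 0, 0, 2, 0], [-1, 0, 0, 1.5, 0], [-1, 0, 0, 1, 0], [-1, 0, 0, 0.5, 0]],
])

```text
time_s: 17.2
tcp_pos: [0.4745, -0.0673, 0.2441]
eef_rot: [-180.0, 0.0, -146.1]
contact_force: [-0.6, -0.3, -1.3]
gripper_width: 0.0475
gripper_force: 30.0
```

jog_arm([
  [[-1, 0, 0, 0, 0], [-1, 0, 0, 0, 0], [-1, 0, 0, 0, 0], [-1, 0, 0, 0, 0]],
])

```text
time_s: 17.7
tcp_pos: [0.4743, -0.0673, 0.2433]
eef_rot: [180.0, -0.0, -146.1]
contact_force: [0.4, -0.6, -1.9]
gripper_width: 0.048
gripper_force: 30.0
```

Run:
```python
from h import *
s=r.get_state();print(s["time_s"],s["tcp_pos"],s["eef_rot"],s["contact_force"],s["gripper_width"],s["gripper_force"])
im=r.capture("side");cv2.imwrite("pics/s7.png",cv2.resize(im[80:220,240:380],(560,560),interpolation=cv2.INTER_CUBIC))
```

```text
17.7 [ 0.47432792 -0.06733969  0.24326547] [ 1.79987733e+02 -2.98907978e-02 -1.46096522e+02] [ 0.37788345 -0.61015873 -1.89816821] 0.04800370820928217 29.99965935945511
```

View pics/s7.png

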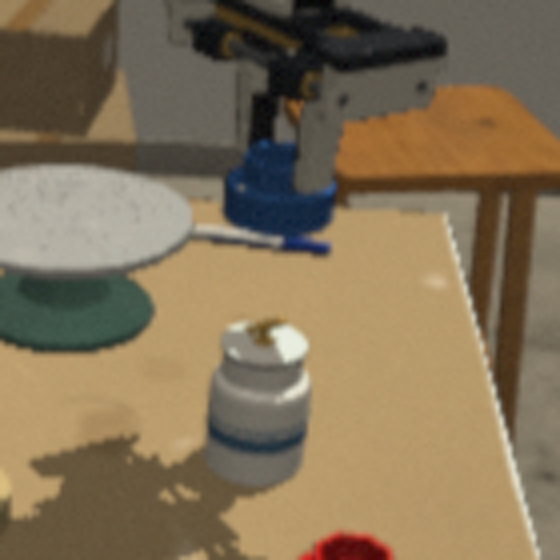

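The inner lid is seated level in the jar, and the cap is held level well above it, its lower edge at about 0.195 m. Handing in.

```bash
python3 -c "
from plant import r
print(r.close_job())"
```

```text
the job is handed in; nothing more can be done
None
```

I handed the job in, but the hand-in returned no verdict: the inner lid sits home in the jar, and the cap alone is gripped level above it, its lower edge about 10 cm over the rim.

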